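# Work the sagging bolt over its bent keeper and hold the supplies gate ajar

### The job

The barrel bolt on the little supplies cage has dropped in its worn guides, and the bent-up lip of the keeper now sits in the groove behind its nose, so a straight pull jams. Take the bolt by its black knob, lift it over the lip while you draw it back out of the keeper without forcing the keeper, then swing the self-closing gate towards you by the same knob. Finish still holding the knob, with the free edge of the gate standing about a hand's breadth (8 cm) ajar so that a colleague can reach in, and leave the things round the cage where they are.

Things in the scene. Friction and masses are not known exactly. Their poses are not given: they have to be found in the camera images.
- cage: grey steel-rod supplies cage, 150 deep (x), 260 wide (y), 154 mm high, fixed to the table; origin at the centre of its underside, x points from the gate to the back, y left seen from the robot, z up. The gate fills its front at cage x = -75 mm. A punch and two small cartons lie inside and stay there
- hinge_axis (a point): point on the gate's upright hinge axis, 154 mm above the table, at cage (-75, 118) mm: left end of the gate seen from the robot; the gate is 210 mm wide and reaches to the right
- gate_swing (a joint): gate angle in rad: 0 shut, grows as the free right edge swings out to the robot (clockwise from above), up to 1.4. A spring always shuts it: 0.36 N m when shut plus 0.9 N m per rad, 4 to 6 N at the knob when ajar. 8 cm ajar at the free edge is 0.38 rad
- gate_edge (a point): top front corner of the gate's free edge, 210 mm from the hinge axis, 140 mm above the table
- knob (a point): centre of the grip of the bolt's black upright knob: round, 15 mm wide, 30 mm high, a 19 mm head above it (top 21 mm above this point). Stands 60 mm above the bolt's axis, 13 mm before the gate's face, 176 mm from the hinge axis when bolted and 175 mm above the table; 20 mm clear of the roof, free on all sides. Turns with the gate: axes as the cage's when shut
- bolt_draw (a joint): how far the bolt (16 mm steel rod lying along the gate, nose to the right) is drawn towards the hinge, along the gate, in m: 0 fully home to 0.042; light friction (1.2 N). With the bolt sagging it jams after about 2.5 mm against the lip; from 0.020 on the nose is clear of lip and keeper and the gate is free
- bolt_lift (a joint): how far the bolt is lifted in its guides in m: 0 where it sags of its own weight (0.13 to 0.21 kg) to 0.009 at the top of the guides; the nose passes over the lip from 0.0045 on and must stay lifted until drawn 0.020
- bolt: the steel bolt with its knob; origin on the bolt's axis right under the knob; axes as the knob's
- keeper: steel box keeper on the right-hand front post into which the bolt's nose reaches; origin at table height in the gate's front plane, under the lip
- keeper_lip (a point): top of the keeper's bent-up lip, 111 mm above the table and 4.5 mm above the underside of the sagging bolt
- stapler_blue: bystander: blue and grey desk stapler, 125x33x68 mm, in front of the hinge side; origin at the centre of its underside
- lens_can_1: bystander: black lens can, 43 mm in diameter, 52 mm high, left of the cage; origin at the centre of its underside
- tape_roll: bystander: roll of tape lying flat, 53 mm in diameter, 15 mm high, in front of the cage's right side; origin at the centre of its underside

How it is judged:
By the outcome, as a careful person would: the job done as asked, in the order asked, and still so for the second after the job is handed in, while the arm keeps its last pose, push and grip.
It also fails if it takes over 40 s, if anything falls off the work surface, if the arm or the gripper's body presses on something with over 40 N, if the wrist force passes 120 N, or if a joint passes its speed limit or range.

### The arm

A 6-joint arm with a two-finger parallel gripper is mounted at the origin on a cart in front of the work surface, level with it; the furniture and walls round the work are solid. World frame = base frame: x ahead of the robot, y to its left, z up, the work surface at z = 0. Lengths are in mm, angles in rad, forces in N, time in s.
With the tool pointing down it reaches from about 350 to 875 mm from the base axis. Payload 4.2 kg.
Tool frame: the origin (TCP) lies between the finger pads; the fingertips stand 11 mm ahead of it and the grasp point (between the pads) lies 8 mm behind it; z points along the fingers, y is the direction in which the jaws open and shut (so a half turn about z gives the same grasp; the last joint's range is limited). The gripper opens to 85 mm and grips with 20 to 120 N. Pads are 22 mm wide; open, the fingers measure 114 mm over their backs; the gripper's body (76 mm by 85 mm) begins 54 mm behind the grasp point. The pads swing forward as they close: fully open they stand 13 mm farther back than shut.
Start: joints at [1.537, 0.385, 0.008, 0, -1.194, -0.259], TCP at [180.364, 598.388, 208.512] pointing down, gripper open.
Joint ranges: [-3.14, 3.14], [-1.21, 2.06], [-1.07, 1.41], [-3.16, 2.05], [-2.99, -0.16], [-3.1, 3.1]. Speed limits (rad/s): [2.79, 2.79, 3.14, 3.14, 3.14, 3.14].

### API

Orientations are given as a unit quaternion [x, y, z, w].
In Python, from bench import * gives the robot as it stands.
- The arm moves only by the tool servo_tool, never from a script. Its argument "rows" is a list of rows, each a list of 7 numbers: the opening, from 0 (shut) to 1 (fully open), then the shift along the tool's x, y, z in cm, then the turn, a rotation vector about the tool's x, y, z in degrees. A call has 1 to 12 rows; each row shifts and turns the commanded pose from where the row before left it, along the tool's axes as they then stand; what a row does not reach is not made up. A row lasts 1/10 s, in which the tool goes at most 50 mm and 8.59 degrees, less where a joint would pass 70% of its speed; a pose out of reach is approached as far as the arm can. A call is refused whole if a number of a shift passes 5 or a number of a turn 8.59, either way. A call with a gripper value outside its range is refused whole. The fingers move at their own pace and stop on an object; the grip force is fixed at half the most. Time passes only in rows, so rows that do not move let the fingers close. It gives the time, the measured TCP pose, the force and the opening at its end, in the units of the state.
- read_state(): the state, without advancing time (a new reading comes with each control period).
- get_image(name): name is "scene" or "top" or "wrist"; returns a dict with "image" (384x512x3 uint8, red, green, blue), "mtx" (3x3 intrinsics, pixels), "k1" (the pictures are not rectified: a ray, as slopes to the right and down, at radius r is drawn at 1 + k1 r^2 times it, then the intrinsics apply), "extrinsics" (4x4, takes a point from camera to world coordinates). Camera axes: x right, y up, looking along -z (the intrinsics and any distortion apply to the point x, -y, -z); pixel columns grow to the right and rows downward; lengths in mm; the calibration is good to about 2 mm. A picture is of the moment at which its call begins. There is no depth.
- job_done(): hands the job in, once; it reports no verdict.
The state is a dict: "clock": time; "joints": joint angles; "joint_vel": joint speeds; "joint_efforts": joint torques, N m; "position": TCP position; "ee_rot": TCP orientation; "contact_force": force on the tool from outside, world axes, zero at the start; "wrist_torque": the same for the moment, N m; "gripper_width": finger opening in mm.
Only numpy, scipy, OpenCV 4.12 (cv2) and the standard library are available. Lean on these libraries where they do the work, as an engineer would, in place of code of your own. Each camera call takes 0.05 s, during which the arm holds its last target. There are 200 camera calls.

## Working session

There is one attempt and no reset: what is moved stays moved. The work goes in short steps, Python scripts to look and compute and a tool call to move; the robot and the scene stay as the last step left them, time stands still between calls to the robot, and variables do not carry over. Pictures are saved under pics/ and viewed, about 8 in all and at most 12, crops included, and the job is handed in when it is done.

Besides the shell and the picture viewer there is one more tool, called after "Request:" in YAML: its name, and indented under it one key for each argument. servo_tool: Moves the arm, as the interface text tells. Its arguments: {"type":"object","properties":{"rows":{"type":"array","items":{"type":"array","items":{"type":"number"}}}},"required":["rows"]}

```bash
mkdir -p pics
cat > h.py <<'E'
from bench import *
import numpy as np, cv2
def snap(n,f,crop=None,s=1):
    d=get_image(n); im=d["image"][:,:,::-1]
    if crop: a,b,c,e=crop; im=im[b:e,a:c]
    cv2.imwrite("pics/"+f,cv2.resize(im,None,fx=s,fy=s,interpolation=cv2.INTER_CUBIC)); return d
def ray(d,u,v):
    K=np.array(d["mtx"]);p=np.array([(u-K[0,2])/K[0,0],(v-K[1,2])/K[1,1]]);q=p.copy()
    for _ in range(20): q=p/(1+d["k1"]*(q@q))
    E=np.array(d["extrinsics"]); return E[:3,3],E[:3,:3]@np.array([q[0],-q[1],-1])
def atz(d,u,v,z):
    o,r=ray(d,u,v); return o+r*(z-o[2])/r[2]
def proj(d,P):
    E=np.array(d["extrinsics"]);c=E[:3,:3].T@(np.array(P)-E[:3,3]);q=np.array([c[0],-c[1]])/-c[2]
    q=q*(1+d["k1"]*(q@q));K=np.array(d["mtx"]);return K[0,0]*q[0]+K[0,2],K[1,1]*q[1]+K[1,2]
E
python3 - <<'E'
from h import *
import pickle
D={n:snap(n,n+"0.png",None,1.5) for n in("top","scene")}
pickle.dump(D,open("d0.pkl","wb"))
for n in D: print(n,D[n]["extrinsics"],D[n]["mtx"],D[n]["k1"])
print(read_state())
E
```

```text
top [[ 1.25276386e-01  8.98123411e-01 -4.21521253e-01  2.01473072e+02]
 [-9.92120210e-01  1.14186807e-01 -5.15641591e-02 -2.47518050e+02]
 [ 1.82118766e-03  4.24659525e-01  9.05351297e-01  8.79332152e+02]
 [ 0.00000000e+00  0.00000000e+00  0.00000000e+00  1.00000000e+00]] [[396.09176908   0.         246.98964888]
 [  0.         396.09176908 191.83373235]
 [  0.           0.           1.        ]] -0.08370706864691467
scene [[-8.55975869e-01  3.31995155e-01 -3.96338906e-01  1.60465899e+02]
 [-5.16719863e-01 -5.75272047e-01  6.34084107e-01  4.75580735e+02]
 [-1.74898424e-02  7.47556880e-01  6.63967481e-01  8.15135336e+02]
 [ 0.00000000e+00  0.00000000e+00  0.00000000e+00  1.00000000e+00]] [[445.33452348   0.         261.35597585]
 [  0.         445.33452348 189.37548962]
 [  0.           0.           1.        ]] -0.15594531573135292
{'clock': 0.1, 'joints': array([ 1.53661555e+00,  3.85474302e-01,  6.75608079e-03, -4.77242917e-04,
       -1.19402626e+00, -2.58631964e-01]), 'joint_vel': array([-0.00019579, -0.001546  ,  0.00393023, -0.00012536, -0.000583  ,
        0.00090149]), 'joint_efforts': array([-7.26309099e-04, -3.93317306e+01,  1.88930851e+01,  4.19803530e+00,
       -2.61287540e-03,  5.29755312e-06]), 'position': array([180.19404688, 597.85128135, 207.52549206]), 'ee_rot': array([ 9.89288381e-01, -1.45970891e-01, -1.11315946e-04,  9.92789954e-04]), 'contact_force': array([-0.26851647, -0.01576929,  0.74940853]), 'wrist_torque': array([-0.06244611, -0.03621119,  0.02933622]), 'gripper_width': 85.17243270815462}
```

View pics/top0.png

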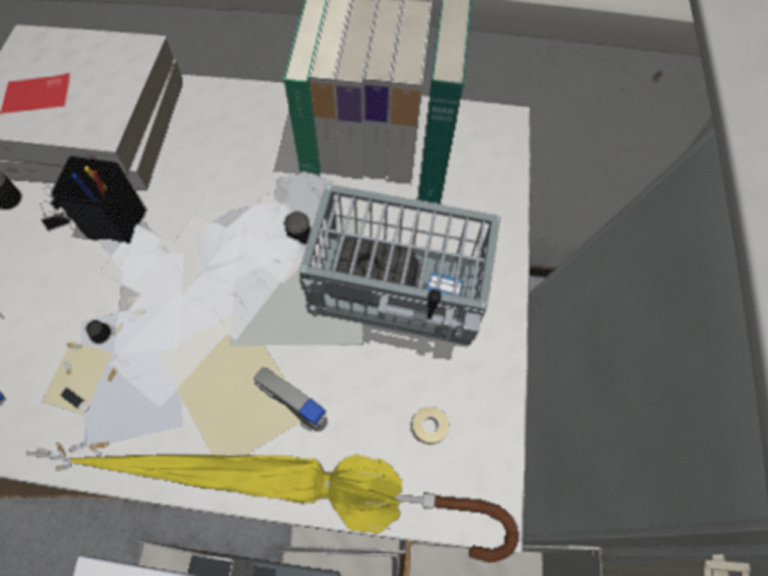

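View pics/scene0.png

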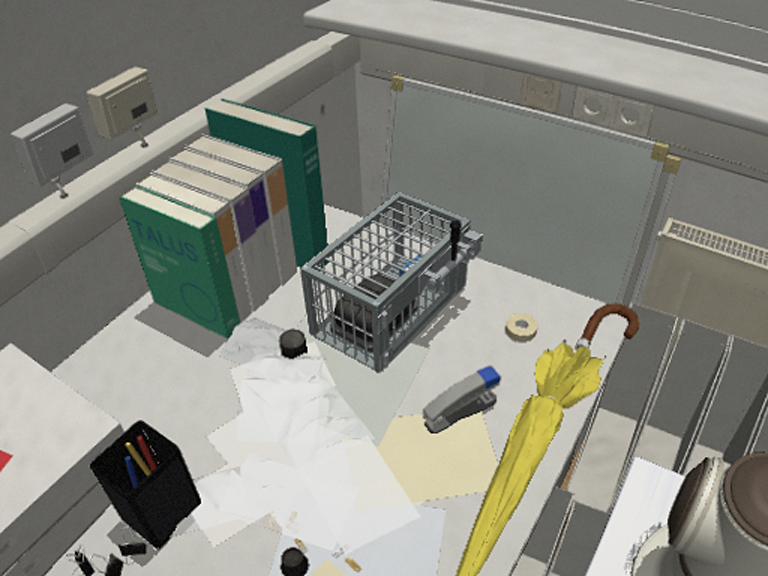

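Top view: knob head at about (434,295) of the 1.5x picture, roof corners at (304,276), (491,307), (328,187), (499,213). Scene view: knob head at (456,225), with the front roof edge running from (381,306) to (470,220). The stapler and the tape lie well in front.

Run:
```python
from h import *
import pickle
D=pickle.load(open("d0.pkl","rb"));t,s=D["top"],D["scene"]
for n,d,l in(("top",t,[(304,276),(491,307),(328,187),(499,213)]),("scene",s,[(381,306),(470,220),(304,265),(400,193)])):
    for u,v in l: print(n,u,v,atz(d,u/1.5,v/1.5,154).round(1))
def tri(a,b):
    o1,r1=ray(t,a[0]/1.5,a[1]/1.5);o2,r2=ray(s,b[0]/1.5,b[1]/1.5)
    k=np.linalg.lstsq(np.c_[r1,-r2],o2-o1,rcond=None)[0];p,q=o1+k[0]*r1,o2+k[1]*r2;return (p+q)/2,np.linalg.norm(p-q)
print(tri((434,295),(456,225)),atz(t,434/1.5,295/1.5,192),atz(s,456/1.5,225/1.5,192))
```

```text
top 304 276 [ 545.3 -114.1  154. ]
top 491 307 [ 531.3 -369.2  154. ]
top 328 187 [ 693.5 -123.8  154. ]
top 499 213 [ 680.7 -375.1  154. ]
scene 381 306 [ 544.3 -107.2  154. ]
scene 470 220 [ 525.5 -359.1  154. ]
scene 304 265 [ 696.4 -125.7  154. ]
scene 400 193 [ 668.1 -370.2  154. ]
(array([ 520.07437325, -289.94309336,  191.20456219]), np.float64(3.3986180225781544)) [ 521.57189616 -289.79561157  192.        ] [ 517.67432511 -288.24266661  192.        ]
```

Run:
```python
from h import *
a=cv2.imread("pics/top0.png")[170:350,290:510]; b=cv2.imread("pics/scene0.png")[180:360,295:495]
cv2.imwrite("pics/c1.png",np.hstack([cv2.resize(a,(400,330)),cv2.resize(b,(380,330))]))
```

```text
(no output)
```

View pics/c1.png

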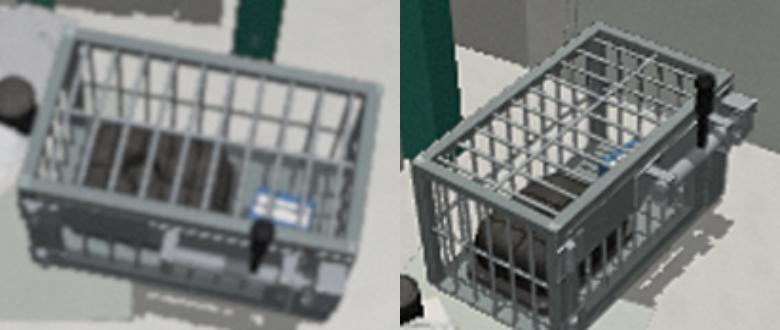

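The top and scene views agree: cage yaw about -0.064 rad, knob at about (520,-290). The cage origin (611,-243) predicts (519,-295). Both fit the heights given. I'll move above it with the jaws along the gate.

Request:
servo_tool:
  rows:
    - [1, 2.4, 3.1, -0.8, 0, 0, 0]
    - [1, 2.4, 3.1, -0.8, 0, 0, 0]
    - [1, 2.4, 3.1, -0.8, 0, 0, 0]
    - [1, 2.4, 3.1, -0.8, 0, 0, 0]
    - [1, 2.4, 3.1, -0.8, 0, 0, 0]
    - [1, 2.4, 3.1, -0.8, 0, 0, 0]
    - [1, 2.4, 3.1, -0.8, 0, 0, 0]
    - [1, 2.4, 3.1, -0.8, 0, 0, 0]
    - [1, 2.4, 3.1, -0.8, 0, 0, 0]
    - [1, 2.4, 3.1, -0.8, 0, 0, 0]
    - [1, 2.4, 3.1, 0, 0, 0, 0]
    - [1, 2.4, 3.1, 0, 0, 0, 0]

```text
clock: 1.3
position: [348.7, 157.5, 288.7]
ee_rot: [0.989, -0.146, 0.0, -0.0]
contact_force: [0.5, -0.3, 0.5]
gripper_width: 85.3
```

Request:
servo_tool:
  rows:
    - [1, 2.4, 3.1, 0, 0, 0, 0]
    - [1, 2.4, 3.1, 0, 0, 0, 0]
    - [1, 2.4, 3.1, 0, 0, 0, 0]
    - [1, 2.4, 3.1, 0, 0, 0, 0]
    - [1, 2.4, 3.1, 0, 0, 0, 0]
    - [1, 2.4, 3.1, 0, 0, 0, 0]
    - [1, 2.4, 3.1, 0, 0, 0, 0]
    - [1, 2.4, 3.1, 0, 0, 0, 0]
    - [1, 2.4, 3.1, 0, 0, 0, 0]
    - [1, 0, 0, 0, 0, 0, -4.4]
    - [1, 0, 0, 0, 0, 0, -4.4]
    - [1, 0, 0, 0, 0, 0, -4.3]

```text
clock: 2.5
position: [474.7, -170.9, 287.7]
ee_rot: [1.0, -0.031, -0.001, -0.0]
contact_force: [0.2, 0.0, 0.6]
gripper_width: 85.6
```

Run:
```python
from h import *
import pickle
d=snap("wrist","w1.png",None,1.5);pickle.dump(d,open("w1.pkl","wb"));s=read_state();print(s["position"],s["ee_rot"],s["joints"],s["clock"],s["contact_force"]);print(d["extrinsics"])
print([ [x*1.5 for x in proj(d,p)] for p in ((520,-290,196),(520,-290,175))])
```

```text
[ 474.69104358 -170.64513223  287.8451233 ] [ 9.99550092e-01 -2.99848761e-02 -7.10041528e-04 -1.32776061e-04] [-2.29402057e-02  1.28540840e-01 -1.41320046e-01 -2.85791372e-04
 -1.30235363e+00  1.53383377e+00] 2.55 [ 0.27045847 -0.89532042 -0.37749423]
[[-6.29425792e-02  9.56527626e-01  2.84768558e-01  5.46988938e+02]
 [-9.98017071e-01 -6.04392638e-02 -1.75789880e-02 -1.75376465e+02]
 [ 3.96414377e-04 -2.85310349e-01  9.58435103e-01  4.52646728e+02]
 [ 0.00000000e+00  0.00000000e+00  0.00000000e+00  1.00000000e+00]]
[[np.float64(569.1739406922355), np.float64(202.14532247490794)], [np.float64(555.3234005948693), np.float64(199.6841153521167)]]
```

View pics/w1.png

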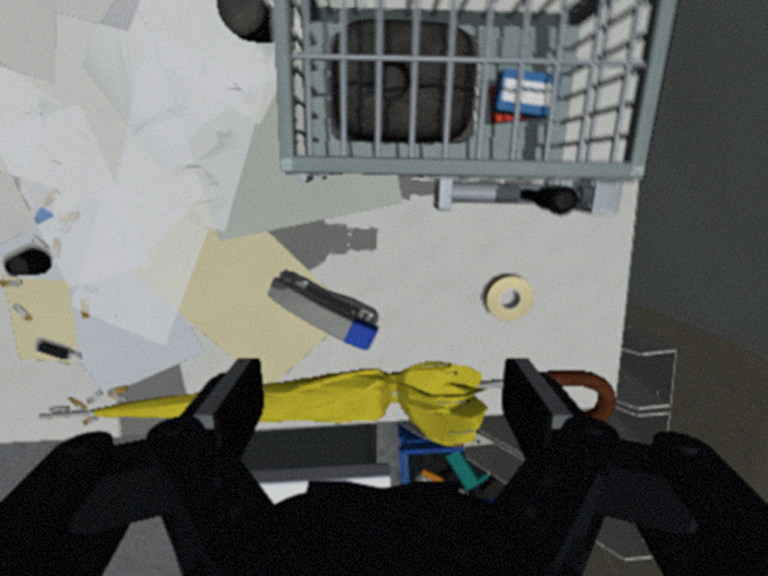

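Wrist view: knob head centred at about (565,199), within 4 px of my prediction of (569,202). The front bar lies level, from (282,167) to (640,171), so the tool is aligned with the gate.

Run:
```python
from h import *
import pickle
d=pickle.load(open("w1.pkl","rb"))
for u,v,z in((566,199,195),(282,166,154),(641,171,154)): print(atz(d,u/1.5,v/1.5,z).round(1))
from scipy.spatial.transform import Rotation as R
r=read_state();M=R.from_quat(r["ee_rot"]);p=atz(d,566/1.5,199/1.5,195);p[2]=250
print(M.inv().apply(p-r["position"])/10, M.as_matrix().round(3))
```

```text
[ 521.9 -288.3  195. ]
[ 553.4 -105.2  154. ]
[ 534.1 -358.   154. ]
[ 5.42801899 11.4665116   3.77421295] [[ 0.998 -0.06  -0.001]
 [-0.06  -0.998  0.   ]
 [-0.001 -0.    -1.   ]]
```

Request:
servo_tool:
  rows:
    - [1, 1.8, 3.8, 0, 0, 0, 0]
    - [1, 1.8, 3.8, 0, 0, 0, 0]
    - [1, 1.8, 3.9, 0, 0, 0, 0]
    - [1, 0, 0, 3.5, 0, 0, 0]
    - [1, 0, 0, 3.5, 0, 0, 0]
    - [1, 0, 0, 0, 0, 0, 0]
    - [1, 0, 0, 0, 0, 0, 0]

```text
clock: 3.25
position: [521.6, -288.8, 218.8]
ee_rot: [0.999, -0.032, -0.001, 0.0]
contact_force: [0.2, 0.9, 0.7]
gripper_width: 85.0
```

Run:
```python
from h import *
import pickle
from scipy.spatial.transform import Rotation as R
d=snap("wrist","w2.png",None,1.5);pickle.dump(d,open("w2.pkl","wb"));s=read_state();print(s["position"],s["clock"])
print([[round(x*1.5) for x in proj(d,p)] for p in ((521.5,-289,195),(521.5,-289,175))])
```

```text
[ 522.46294758 -288.97839996  220.36232195] 3.3
[[382, 321], [382, 308]]
```

View pics/w2.png

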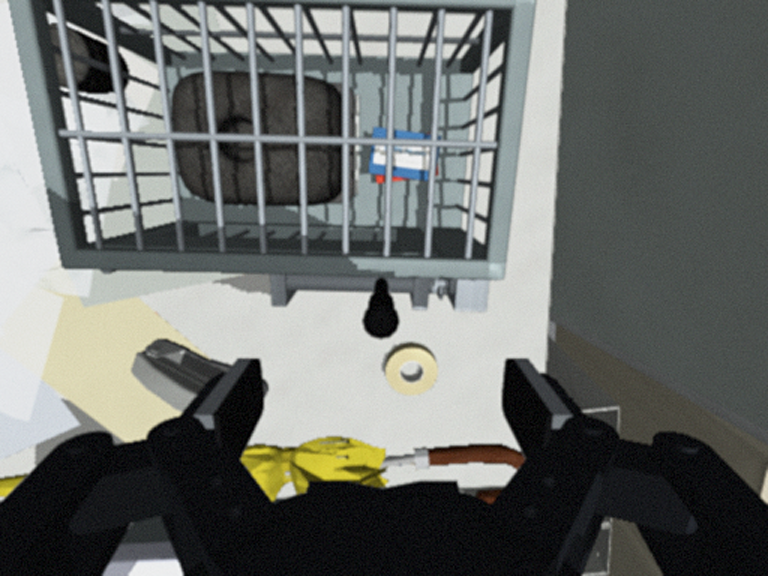

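Knob head at (381,320), as predicted (382,321), and centred between the fingers. I'll descend and close.

Request:
servo_tool:
  rows:
    - [1, 0, 0, 2.0, 0, 0, 0]
    - [1, 0, 0, 2.0, 0, 0, 0]
    - [1, 0, 0, 0.9, 0, 0, 0]
    - [1, 0, 0, 0, 0, 0, 0]
    - [1, 0, 0, 0, 0, 0, 0]

```text
clock: 3.8
position: [522.6, -288.9, 171.3]
ee_rot: [0.999, -0.032, 0.001, 0.001]
contact_force: [-0.5, 0.3, -0.2]
gripper_width: 85.6
```

Request:
servo_tool:
  rows:
    - [0, 0, 0, 0, 0, 0, 0]
    - [0, 0, 0, 0, 0, 0, 0]
    - [0, 0, 0, 0, 0, 0, 0]
    - [0, 0, 0, 0, 0, 0, 0]
    - [0, 0, 0, 0, 0, 0, 0]
    - [0, 0, 0, 0, 0, 0, 0]
    - [0, 0, 0, 0, 0, 0, 0]
    - [0, 0, 0, 0, 0, 0, 0]

```text
clock: 4.6
position: [522.7, -289.1, 171.3]
ee_rot: [0.999, -0.032, 0.002, 0.001]
contact_force: [-0.8, 1.2, 6.5]
gripper_width: -0.0
```

Width 0: the fingers closed on nothing. I'll look.

Run:
```python
from h import *
import pickle
d=snap("wrist","w3.png");e=snap("scene","s3.png",(200,100,360,220),2.5);f=snap("top","t3.png",(190,110,350,230),2.5)
a=[cv2.imread("pics/"+n) for n in("w3.png","s3.png","t3.png")]
cv2.imwrite("pics/c3.png",np.vstack([np.hstack([cv2.resize(a[1],(400,300)),cv2.resize(a[2],(400,300))]),np.hstack([cv2.resize(a[0],(400,300)),np.zeros((300,400,3),np.uint8)])]))
s=read_state();print(s)
```

```text
{'clock': 4.75, 'joints': array([-2.33810518e-01,  3.64152894e-01, -1.21352402e-01,  1.03685349e-03,
       -1.08178533e+00,  1.74064681e+00]), 'joint_vel': array([-8.24961843e-04, -5.47286978e-04, -1.49347311e-05,  8.73634440e-04,
        1.41694837e-03, -6.25752661e-04]), 'joint_efforts': array([-5.10928631e-01, -3.40007007e+01,  1.59009933e+01,  3.43754634e+00,
        5.47454751e-02, -2.09082741e-04]), 'position': array([ 522.70197924, -289.06120338,  171.27056506]), 'ee_rot': array([ 9.99494774e-01, -3.17319061e-02,  1.62543693e-03,  8.00174693e-04]), 'contact_force': array([-0.11639546,  1.45055708,  5.53618798]), 'wrist_torque': array([ 0.25625912, -0.02573824, -0.00768567]), 'gripper_width': 0.20516993708209974}
```

View pics/c3.png

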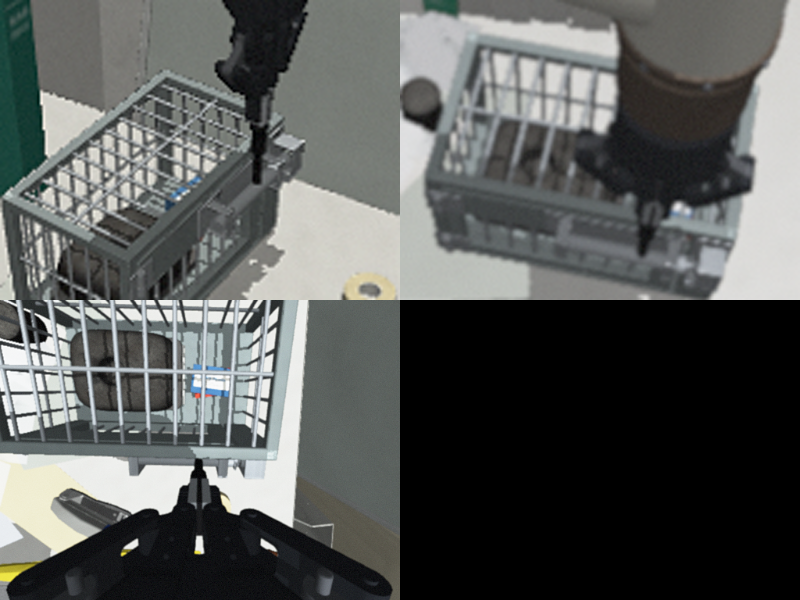

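The fingers are at the knob, but the pad region is unclear. I'll take one zoom.

Run:
```python
from h import *
a=cv2.imread("pics/w3.png")[170:340,170:340];b=get_image("scene")["image"][:,:,::-1][100:200,255:355]
c=lambda i:cv2.resize(i,(400,400),interpolation=cv2.INTER_CUBIC)
g=np.hstack([c(a),c(b)]);cv2.imwrite("pics/c4.png",np.clip(255*(g/255.)**.5,0,255).astype(np.uint8))
```

```text
(no output)
```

View pics/c4.png

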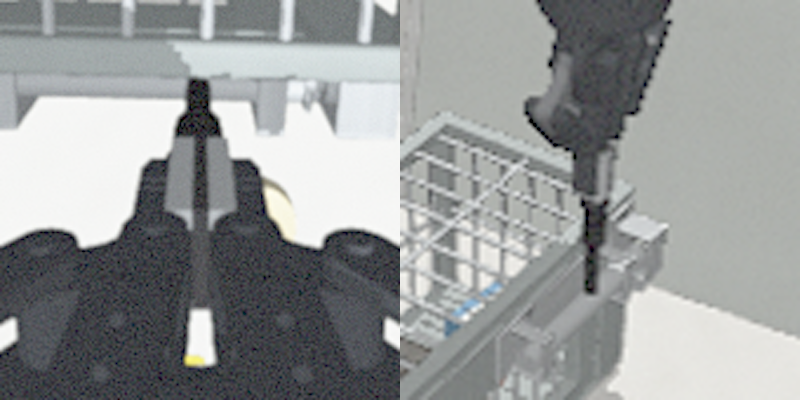

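Run:
```python
from h import *
from scipy.spatial.transform import Rotation as R
s=read_state();M=R.from_quat(s["ee_rot"]).as_matrix()
w=get_image("wrist");c=get_image("scene")
for n,p in (("top",(521.5,-289,195)),("low",(521.5,-289,160)),("base",(521.5,-289,125)),("tip",s["position"]+M@[0,0,11]),("tcp",s["position"]),("gp",s["position"]-M@[0,0,8])):
    u=np.array(proj(w,p));v=np.array(proj(c,p));print(n,u.round(),((u-170)*400/170).round(),v.round(),((v-[255,100])*4).round())
```

```text
top [255. 245.] [200. 177.] [303. 148.] [191. 193.]
low [255. 222.] [199. 123.] [302. 160.] [188. 240.]
base [255. 206.] [199.  85.] [302. 171.] [186. 286.]
tip [255. 221.] [199. 119.] [302. 160.] [187. 239.]
tcp [255. 227.] [199. 134.] [302. 156.] [188. 225.]
gp [255. 232.] [199. 146.] [302. 154.] [188. 214.]
```

Run:
```python
from h import *
from scipy.spatial.transform import Rotation as R
s=read_state();M=R.from_quat(s["ee_rot"]).as_matrix()
w=get_image("wrist")
print(w["mtx"][0][0])
for x in(-11,11):
  for y in (-22,-8,0,8,22):
    print(x,y,[((np.array(proj(w,s["position"]+M@[x,y,z]))-170)*400/170).round().tolist() for z in(11,0,-8,-25)])
```

```text
270.5760969561138
-11 -22 [[127.0, 153.0], [122.0, 170.0], [119.0, 183.0], [111.0, 216.0]]
-11 -8 [[173.0, 153.0], [171.0, 170.0], [170.0, 183.0], [167.0, 216.0]]
-11 0 [[199.0, 153.0], [199.0, 170.0], [199.0, 183.0], [199.0, 216.0]]
-11 8 [[226.0, 153.0], [227.0, 170.0], [229.0, 183.0], [232.0, 216.0]]
-11 22 [[272.0, 153.0], [276.0, 170.0], [280.0, 183.0], [288.0, 216.0]]
11 -22 [[124.0, 84.0], [120.0, 97.0], [116.0, 108.0], [107.0, 134.0]]
11 -8 [[172.0, 84.0], [170.0, 97.0], [169.0, 108.0], [166.0, 134.0]]
11 0 [[199.0, 84.0], [199.0, 97.0], [199.0, 108.0], [199.0, 134.0]]
11 8 [[227.0, 84.0], [228.0, 97.0], [230.0, 108.0], [233.0, 134.0]]
11 22 [[275.0, 84.0], [279.0, 97.0], [283.0, 108.0], [292.0, 134.0]]
```

Request:
servo_tool:
  rows:
    - [0, 0, 0, -0.2, 0, 0, 0]
    - [0, 0, 0, -0.1, 0, 0, 0]
    - [0, 0, 0, 0, 0, 0, 0]

```text
clock: 5.25
position: [521.2, -288.6, 172.2]
ee_rot: [0.999, -0.032, -0.0, -0.0]
contact_force: [0.1, 0.3, 0.4]
gripper_width: -0.2
```

The evidence agrees that the fingers closed just above the head. The tips stood on the knob top, which gave the 6.5 N that vanished on lifting. The finger spacing in the wrist picture also puts the tips about 24–35 mm higher than the stated offset. Taking contact at TCP z 171 as tip at z 196, I'll go about 37 mm lower.

Request:
servo_tool:
  rows:
    - [1, 0, 0, -1.0, 0, 0, 0]
    - [1, 0, 0, 0, 0, 0, 0]
    - [1, 0, 0, 0, 0, 0, 0]
    - [1, 0, 0, 0, 0, 0, 0]
    - [1, 0, 0, 0, 0, 0, 0]
    - [1, 0, 0, 0, 0, 0, 0]
    - [1, 0, 0, 0, 0, 0, 0]

```text
clock: 5.95
position: [521.5, -288.6, 182.4]
ee_rot: [0.999, -0.032, -0.0, -0.0]
contact_force: [0.3, 1.3, 0.3]
gripper_width: 85.3
```

Request:
servo_tool:
  rows:
    - [1, 0, 0, 2.0, 0, 0, 0]
    - [1, 0, 0, 1.5, 0, 0, 0]
    - [1, 0, 0, 0, 0, 0, 0]
    - [1, 0, 0, 0, 0, 0, 0]

```text
clock: 6.35
position: [521.7, -288.8, 147.7]
ee_rot: [0.999, -0.032, -0.0, 0.0]
contact_force: [0.2, 0.6, 0.5]
gripper_width: 85.5
```

Run:
```python
from h import *
s=read_state();print(s["position"],s["contact_force"],s["gripper_width"])
w=get_image("wrist")["image"][:,:,::-1];c=get_image("scene")["image"][:,:,::-1][90:210,245:365]
g=np.hstack([cv2.resize(w[130:330,130:390],(468,360)),cv2.resize(c,(330,360),interpolation=cv2.INTER_CUBIC)])
cv2.imwrite("pics/c5.png",np.clip(255*(g/255.)**.5,0,255).astype(np.uint8))
```

```text
[ 521.69354704 -288.78379689  147.72529949] [0.16171429 0.58897762 0.50907722] 85.50366426345192
```

View pics/c5.png

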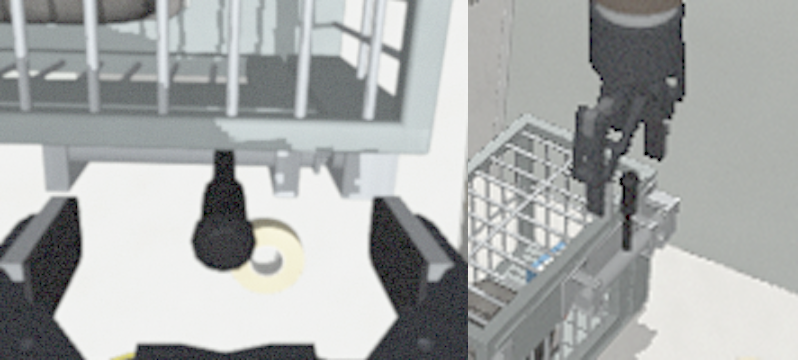

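The knob is centred between the open pads (head at crop (224,245), pads at x 78 and 372), with the tips about at head level. I'll go 12 mm lower and close.

Request:
servo_tool:
  rows:
    - [1, 0, 0, 0.6, 0, 0, 0]
    - [1, 0, 0, 0.6, 0, 0, 0]
    - [1, 0, 0, 0, 0, 0, 0]
    - [0, 0, 0, 0, 0, 0, 0]
    - [0, 0, 0, 0, 0, 0, 0]
    - [0, 0, 0, 0, 0, 0, 0]
    - [0, 0, 0, 0, 0, 0, 0]
    - [0, 0, 0, 0, 0, 0, 0]
    - [0, 0, 0, 0, 0, 0, 0]
    - [0, 0, 0, 0, 0, 0, 0]
    - [0, 0, 0, 0, 0, 0, 0]

```text
clock: 7.55
position: [521.6, -288.4, 135.8]
ee_rot: [0.999, -0.032, 0.0, -0.0]
contact_force: [-1.0, 1.6, 2.2]
gripper_width: 15.5
```

Gripped at 15.5 mm. Lift about 6.5 mm.

Request:
servo_tool:
  rows:
    - [0, 0, 0, -0.2, 0, 0, 0]
    - [0, 0, 0, -0.2, 0, 0, 0]
    - [0, 0, 0, -0.2, 0, 0, 0]
    - [0, 0, 0, -0.1, 0, 0, 0]
    - [0, 0, 0, 0, 0, 0, 0]
    - [0, 0, 0, 0, 0, 0, 0]

```text
clock: 8.15
position: [521.6, -288.4, 142.4]
ee_rot: [0.999, -0.032, 0.0, -0.0]
contact_force: [1.9, 2.7, -1.6]
gripper_width: 15.8
```

Weight carried (-1.6 N), lifted 6.6 mm. Now draw toward the hinge, gently.

Request:
servo_tool:
  rows:
    - [0, 0, -0.2, 0, 0, 0, 0]
    - [0, 0, -0.2, 0, 0, 0, 0]
    - [0, 0, -0.2, 0, 0, 0, 0]
    - [0, 0, 0, 0, 0, 0, 0]

```text
clock: 8.55
position: [522.1, -282.7, 142.7]
ee_rot: [0.999, -0.032, 0.0, 0.0]
contact_force: [0.8, -0.4, -1.9]
gripper_width: 16.0
```

No jam past 2.5 mm. I'll continue to about 28 mm.

Request:
servo_tool:
  rows:
    - [0, 0, -0.4, 0, 0, 0, 0]
    - [0, 0, -0.4, 0, 0, 0, 0]
    - [0, 0, -0.4, 0, 0, 0, 0]
    - [0, 0, -0.4, 0, 0, 0, 0]
    - [0, 0, -0.4, 0, 0, 0, 0]
    - [0, 0, -0.3, 0, 0, 0, 0]
    - [0, 0, 0, 0, 0, 0, 0]
    - [0, 0, 0, 0, 0, 0, 0]

```text
clock: 9.35
position: [523.7, -259.1, 142.5]
ee_rot: [0.999, -0.032, 0.0, -0.0]
contact_force: [2.8, 1.1, -1.8]
gripper_width: 15.5
```

Drawn 29 mm, clear of the keeper. Now swing along the hinge arc (knob at r = 147/13 mm), turning with the gate.

Request:
servo_tool:
  rows:
    - [0, -0.28, -0.03, 0, 0, 0, 1.1]
    - [0, -0.28, -0.03, 0, 0, 0, 1.1]
    - [0, -0.56, -0.06, 0, 0, 0, 2.2]
    - [0, -0.56, -0.06, 0, 0, 0, 2.2]
    - [0, -0.56, -0.06, 0, 0, 0, 2.2]
    - [0, 0, 0, 0, 0, 0, 0]
    - [0, 0, 0, 0, 0, 0, 0]

```text
clock: 10.05
position: [501.5, -254.6, 142.7]
ee_rot: [0.994, -0.108, 0.0, 0.0]
contact_force: [3.7, 0.8, -1.8]
gripper_width: 15.5
```

Request:
servo_tool:
  rows:
    - [0, -0.56, -0.06, 0, 0, 0, 2.2]
    - [0, -0.56, -0.06, 0, 0, 0, 2.2]
    - [0, -0.56, -0.06, 0, 0, 0, 2.2]
    - [0, -0.56, -0.06, 0, 0, 0, 2.2]
    - [0, -0.56, -0.06, 0, 0, 0, 2.2]
    - [0, -0.53, -0.06, 0, 0, 0, 2.1]
    - [0, 0, 0, 0, 0, 0, 0]
    - [0, 0, 0, 0, 0, 0, 0]
    - [0, 0, 0, 0, 0, 0, 0]

```text
clock: 10.95
position: [471.5, -241.2, 142.7]
ee_rot: [0.975, -0.221, 0.0, 0.0]
contact_force: [4.2, -1.3, -1.4]
gripper_width: 15.6
```

Run:
```python
from h import *
import pickle
D={n:get_image(n) for n in("scene","top","wrist")};pickle.dump(D,open("d9.pkl","wb"))
f=lambda n,x,y,w,h:cv2.resize(D[n]["image"][y:y+h,x:x+w,::-1],(400,300),interpolation=cv2.INTER_CUBIC)
W=cv2.resize(D["wrist"]["image"][:,:,::-1],(400,300))
g=np.vstack([np.hstack([f("scene",195,105,160,120),f("top",190,110,160,120)]),np.hstack([W,f("wrist",150,60,240,180)])])
cv2.imwrite("pics/c9.png",np.clip(255*(g/255.)**.6,0,255).astype(np.uint8))
s=read_state();p=s["position"];print(p,s["contact_force"],s["gripper_width"],s["clock"])
# gate angle from knob pose: radius from hinge at cage(-75,118)
for C,y in(((611,-243),-.064),((613,-244.5),-.068)):
    c,n=np.cos(y),np.sin(y);H=np.array([C[0]+c*-75-n*118,C[1]+n*-75+c*118]);d=p[:2]-H
    loc=np.array([[c,n],[-n,c]])@d;print(H,loc,np.arctan2(-loc[0],-loc[1])-np.arctan2(13,147))
```

```text
[ 471.38151912 -241.1545893   142.57609253] [ 5.1876035  -2.41702108 -2.21323774] 15.652217056358241 11.1
[ 543.70039314 -120.44485765] [ -64.45066549 -125.08785141] 0.3875617721924901
[ 546.19115079 -121.67664038] [ -66.51849775 -124.28495776] 0.4032110150426409
```

View pics/c9.png

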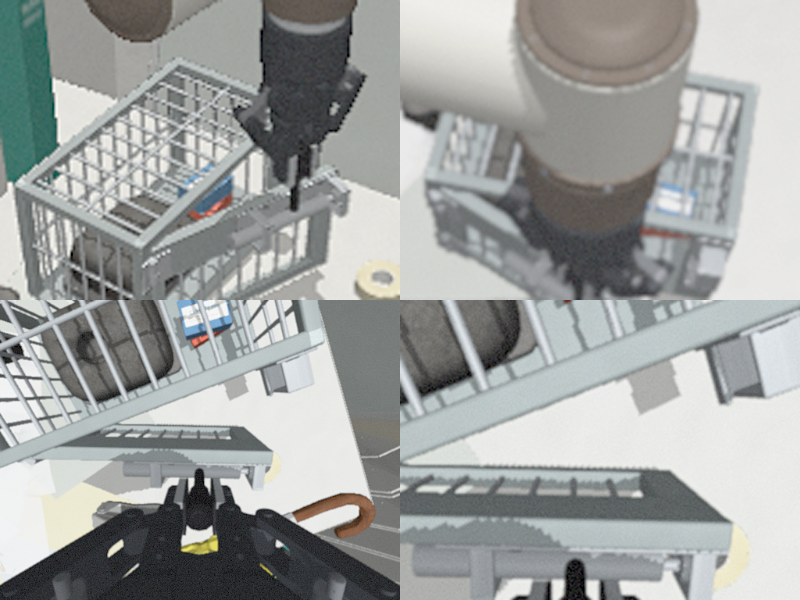

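The gate stands ajar and the bolt is clear of the keeper. Tape and stapler are undisturbed. The free edge's top front corner is at about (730,521) in the lower-right panel, which is wrist pixel (348,193). I'll measure the gap.

Run:
```python
from h import *
import pickle
w=pickle.load(open("d9.pkl","rb"))["wrist"]
e=atz(w,348,192.6,140)[:2];a=atz(w,150+(400-400)*.6,60+(521-300)*.6,140)[:2];print("edge",e)
# direction of cage front bar and gate top in the image (wrist)
b=[atz(w,*(np.array([x-400,y-300])*.6+[150,60]),154)[:2] for x,y in((400,461),(800,313))]
g=[atz(w,*(np.array([x-400,y-300])*.6+[150,60]),140)[:2] for x,y in((400,467),(672,470))]
f=lambda q:np.arctan2(*(q[1]-q[0])[::-1]); print("angle bar-gate",f(b)-f(g), f(b)+np.pi/2,f(g)+np.pi/2)
for C,y in(((611,-243),-.064),((613,-244.5),-.068)):
    c,n=np.cos(y),np.sin(y);P=lambda x,v:np.array([C[0]+c*x-n*v,C[1]+n*x+c*v])
    print(np.linalg.norm(e-P(-75,118)),np.linalg.norm(e-P(-75,-92)))
```

```text
edge [ 466.1322236  -305.40739898]
angle bar-gate 0.3538929945988718 -0.10408470645766954 -0.45797770105654134
200.5690968752347 68.69591717751848
200.41562683599278 70.66204634992026
```

Estimates of the gate angle are 0.37 (tool travel over the known radius), 0.38 (commanded arc), 0.39–0.40 (pose) and 0.35 (rough edge pixel). That is about 8 cm ajar, so I'll hand in with the knob held.

```bash
python3 -c "
from bench import *
s=read_state();print(s['gripper_width'],s['contact_force'],s['position'],s['clock']);print(job_done())"
```

```text
15.652217056358241 [ 5.1876035  -2.41702108 -2.21323774] [ 471.38151912 -241.1545893   142.57609253] 11.1
the job is handed in; nothing more can be done
None
```

The gate now stands about 8 cm ajar, the gripper is still holding the knob, and I have handed the job in. It took about 11 s of robot time.

I lifted the bolt about 6.6 mm, drew it back about 29 mm without a jam, and swung the gate along its hinge arc. The wrist readings I took while drawing and swinging the bolt stayed below about 6 N.

**Last checks:**
- **Grip:** finger opening is 15.7 mm on the 15 mm knob. The force at the wrist is about 5 N, as expected from the gate spring.
- **Surroundings:** the last picture shows the bolt clear of the keeper, and the tape and stapler look where they were. I did not check the lens can in it.

**Checks that failed or disagreed:**
- **First grasp:** the fingers closed on nothing just above the knob. They touched its top with about 6 N before I lifted off. The real fingertips sit about 35 mm further back than the stated tool offset, so I went lower and gripped on the second try.
- **Gate angle:** the estimates do not quite agree.
  - Tool travel and the commanded arc give 0.37 to 0.38 rad.
  - The tool pose, using the cage position from the pictures, gives 0.39 to 0.40 rad.
  - A rough reading of the free edge in the wrist picture gives about 0.35 rad, or 7 cm. That reading also put the gate's width at 200 mm instead of 210 mm, so I trusted it least.

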